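Run the disinfecting bay on a transport box

TASK

Push the blue transport box along the roller lane, without lifting it off the rollers, into the disinfecting bay until it is fully home against the back stop. Only then press the green hold-to-run button half way down (12 mm of its 24 mm travel; let go or pushed right through, it cuts out) and keep it there: the job finishes while you are still holding the button half way. Do not press the red stop button, and leave everything else where it stands.

Things in the scene. Friction and masses are not known exactly. Their poses are not given: they have to be found in the camera images.
- transport_box: the box to push: blue box with a white lid flush to its sides, 100 mm (own x) x 150 mm (own y) x 75 mm high, 0.4 to 0.85 kg; origin at the centre of its underside, z up. It stands on the rollers, long side (own y) along the lane, top 125 mm above the table; the bay lies towards its own -y.
- bay_home (a point): where the centre of the transport box's underside must come: on the rollers, 50 mm above the table, 75 mm in front of the back stop's face. Axes of the roller lane: +y along the lane, out of the bay towards the box's start (push the box towards -y); x across.
- roller_lane: fixed roller lane with the white open-topped bay at its -y end; origin under it at table height, 165 mm on the +y side of bay_home; 132 mm wide, y -306 to 250 mm. Guides 70 mm high leave 108 mm between them. Bay cheeks and back stop are 150 mm high, cheeks from the stop's face (y -240) to y -120: a box that is home sticks 30 mm out of them and can be pushed on its rear face up to the stop.
- run_plunger (a joint): travel of the green hold-to-run button in m: 0 released, grows as it is pressed down, 0.024 at its lower end stop; half way is 0.012. Spring: about 4 N to start it, 8 N half way, 12 N at the bottom; it springs back when released.
- run_cap: the green button's flat round cap, 48 mm across, 12 mm thick on a steel stem above a grey block (70 x 70 x 60 mm); origin at the centre of the cap's top face, which is 106 mm above the table when released and moves straight down with the press. One of the two button blocks stands to the robot's left, the other to its right, either way round.
- stop_button (a joint): press of the red stop button in m: 0 released, 0.006 fully down (8 N); leave it alone.
- stop_button_top (a point): centre of the top of the red stop button (36 mm across), which stands on a yellow square block (70 x 70 x 60 mm).
- tube_rack: bystander: white rack of capped sample tubes, 50 x 110 x 82 mm high, origin at the centre of its underside.
- spray_bottle: bystander: white bottle with a blue cap, 70 mm across, 170 mm high, origin at the centre of its underside.
- white_pot: bystander: open white beaker-like pot, 130 mm across, 140 mm high, origin at the centre of its underside.
- spare_box: bystander: red box with a white lid, standing on the table, 100 x 150 x 75 mm high, origin at the centre of its underside.
- label_roll: bystander: roll of blank labels, 90 mm across, 50 mm high, standing on its end, origin at the centre of its underside.
- code_reader: bystander: black and grey hand scanner lying on the table, 150 x 60 x 32 mm high, origin on its underside near the middle.
Mind the look-alikes: they are no part of the job. There is more than one size of the part that bears stop_button; the job needs the largest.

How it is judged (in metres and radians):
On the way, in this order (a step that is already met when the one before it is completed fails the run):
1. the transport box is fully home in the bay, at rest on the rollers (y of transport_box in the frame of bay_home between -0.008 and 0.008 m and x of transport_box in the frame of bay_home between -0.012 and 0.012 m and z of transport_box in the frame of bay_home between -0.006 and 0.006 m and angle between the y axis of transport_box and the y axis of bay_home, either way round below 0.12 rad and angle between transport_box's own z axis and vertical below 0.08 rad and linear speed of transport_box below 0.02 m/s), for 0.2 s.
2. the robot holds the green button half way down with the box home (y of transport_box in the frame of bay_home between -0.008 and 0.008 m and x of transport_box in the frame of bay_home between -0.012 and 0.012 m and z of transport_box in the frame of bay_home between -0.006 and 0.006 m and angle between the y axis of transport_box and the y axis of bay_home, either way round below 0.12 rad and angle between transport_box's own z axis and vertical below 0.08 rad and value of joint run_plunger between 0.008 and 0.016 m and contact force between any of the fingers, the arm and run_cap above 3 N), for 0.5 s.
At the end, for the whole second after the job is handed in: The program ends holding: the robot itself presses the green cap with more than 3 N and keeps it 8 to 16 mm down, steadily; the transport box rests flat on the rollers within 8 mm of its home against the back stop; the red button is not pressed; no bystander has moved 30 mm or tipped (all of step 2 and linear speed of transport_box below 0.02 m/s and value of joint stop_button below 0.003 m and distance of each of tube_rack, spray_bottle, white_pot, spare_box, label_roll, code_reader from where it was at the start of the episode below 0.03 m and angle between each of tube_rack, spray_bottle, white_pot, spare_box, label_roll, code_reader's own z axis and vertical below 0.3 rad); the arm keeps its last pose, push and grip.
It fails at once if the green button is pushed right through (over 21 mm) (value of joint run_plunger above 0.021 m).
It fails at once if the green button is pressed while the box is not home (value of joint run_plunger above 0.005 m and not (y of transport_box in the frame of bay_home between -0.008 and 0.008 m and x of transport_box in the frame of bay_home between -0.012 and 0.012 m and z of transport_box in the frame of bay_home between -0.006 and 0.006 m and angle between the y axis of transport_box and the y axis of bay_home, either way round below 0.12 rad and angle between transport_box's own z axis and vertical below 0.08 rad)).
It fails at once if the red stop button is pressed (not (value of joint stop_button below 0.003 m)).
It fails at once if the transport box is lifted off the rollers (z of transport_box in the frame of bay_home above 0.02 m).
It fails at once if a bystander is moved 30 mm or tipped (not (distance of each of tube_rack, spray_bottle, white_pot, spare_box, label_roll, code_reader from where it was at the start of the episode below 0.03 m and angle between each of tube_rack, spray_bottle, white_pot, spare_box, label_roll, code_reader's own z axis and vertical below 0.3 rad)).
It also fails if it takes over 45 s, if anything falls off the work surface, if the arm or the gripper's body presses on something with over 40 N, if the wrist force passes 120 N, or if a joint passes its speed limit or range.

ROBOT

A 6-joint arm with a two-finger parallel gripper is mounted at the origin on the work surface. World frame = base frame: x ahead of the robot, y to its left, z up, the work surface at z = 0. Lengths are in mm, angles in rad, forces in N, time in s.
With the tool pointing down it reaches from about 275 to 750 mm from the base axis. Payload 10.2 kg.
Tool frame: the origin (TCP) lies midway between the tips of the shut fingers; the grasp point (between the pads) lies 19 mm behind it; z points along the fingers, x is the direction in which the jaws open and shut, and the axes are right-handed (so a half turn about z gives the same grasp; the last joint's range is limited). The gripper opens to 88 mm and grips with 3 to 60 N. Pads are 18 mm wide; open, the fingers measure 123 mm over their backs; the gripper's body (75 mm by 187 mm) begins 45 mm behind the grasp point.
Start: joints at [0.934, 0.313, 1.498, -0, 1.331, -0.223], TCP at [211.111, 480.69, 211.42] pointing down, gripper open.
Joint ranges: [-2.94, 2.94], [-0.97, 2.17], [0.19, 2.56], [-1.23, 4.37], [0.02, 3.11], [-2.88, 2.88]. Speed limits (rad/s): [2.39, 2.39, 3.01, 3.14, 3.14, 3.14].

INTERFACE

Orientations are given as a 3x3 rotation matrix whose columns are the frame's x, y, z axes.
In Python, from workcell import ctrl, vision gives the robot as it stands.
- The arm moves only by the shell command python3 -m handwheel 'ROWS' [OPENING] [FORCE]. ROWS is JSON, a list of rows, each a list of 6 numbers: the shift along the tool's x, y, z in m, then the turn, a rotation vector about the tool's x, y, z in degrees. A call has 1 to 10 rows; each row shifts and turns the commanded pose from where the row before left it, along the tool's axes as they then stand; what a row does not reach is not made up. A row lasts 1/12 s, in which the tool goes at most 41.7 mm and 7.16 degrees, less where a joint would pass 70% of its speed; a pose out of reach is approached as far as the arm can. A call with a gripper value outside its range is refused whole. OPENING is the opening, from 0 (shut) to 1 (fully open), set as the call begins (- or left out, the last holds). The fingers move at their own pace and stop on an object; FORCE is the grip in N (left out, the last holds). Time passes only in rows, so rows that do not move let the fingers close. It gives the time, the measured TCP pose, the force and the opening at its end, in the units of the state.
- ctrl.state(): the state, without advancing time (a new reading comes with each control period).
- vision.grab_frame(name): name is "side" or "top"; returns the picture (400x640x3 uint8, red, green, blue); there is no depth.
- vision.camera_model(name): a dict with "fovy" (degrees; the focal length in pixels is half the picture's height over the tangent of half this angle, whatever the lens; pixels are square), "cx", "cy" (the principal point, pixels), "k1" (the pictures are not rectified: a ray, as slopes to the right and down, at radius r is drawn at 1 + k1 r^2 times it, then the intrinsics apply), "R" (3x3) and "t" (3): a world point X has camera coordinates R X + t. Camera axes: x right, y down, z forward; pixel columns grow to the right and rows downward; lengths in mm; the calibration is good to about 2 mm. A picture is of the moment at which its call begins. camera_model takes no time and is no camera call.
- ctrl.sign_off(): hands the job in, once; it reports no verdict.
The state is a dict: "clock": time; "joints": joint angles; "dq": joint speeds; "joint_efforts": joint torques, N m; "eef_pos": TCP position; "tool_rot": TCP orientation; "contact_force": force on the tool from outside, world axes, zero at the start; "ft_torque": the same for the moment, N m; "gripper_width": finger opening in mm.
Only numpy, scipy, OpenCV 4.12 (cv2) and the standard library are available. Lean on these libraries where they do the work, as an engineer would, in place of code of your own. Each camera call takes 0.05 s, during which the arm holds its last target.

## Working session

There is one attempt and no reset: what is moved stays moved. The work goes in short steps, Python scripts to look and compute and a shell command to move; the robot and the scene stay as the last step left them, time stands still between calls to the robot, and variables do not carry over. Pictures are saved under pics/ and viewed, and the job is handed in when it is done.

```bash
ls; mkdir -p pics; python3 - <<'E'
from workcell import ctrl, vision
import cv2
s=ctrl.state(); print(s)
for n in("side","top"):
    f=vision.grab_frame(n); cv2.imwrite(f"pics/{n}0.png",f[:,:,::-1]); print(n,vision.camera_model(n))
E
```

```text
pics
{'clock': 0.0, 'joints': array([ 9.33586853e-01,  3.13445730e-01,  1.49844381e+00, -3.27587783e-05,
        1.33097978e+00, -2.23392562e-01]), 'dq': array([-0.00030146,  0.00062781,  0.00145943, -0.00174733, -0.00015916,
       -0.00052946]), 'joint_efforts': array([-1.39706506e-03, -4.02219164e+01, -2.52265638e+01,  6.92576054e-02,
        3.52859194e-02, -9.84839653e-05]), 'eef_pos': array([210.95033223, 480.44737809, 210.86074006]), 'tool_rot': array([[ 4.02099383e-01,  9.15595734e-01, -7.33981382e-04],
       [ 9.15595172e-01, -4.02099974e-01, -1.04506335e-03],
       [-1.25198944e-03, -2.51810484e-04, -9.99999185e-01]]), 'contact_force': array([ 0.3637716 , -0.00452045,  0.75852612]), 'ft_torque': array([ 0.01114714,  0.02116866, -0.00669614]), 'gripper_width': 88.0488054299613}
side {'fovy': 43.2659235806144, 'cx': 315.76869400499146, 'cy': 199.97938992924276, 'k1': -0.09732910504987644, 'R': array([[ 0.77396164, -0.63309776, -0.01306214],
       [-0.4370946 , -0.51919509, -0.73442819],
       [ 0.45818304,  0.57412864, -0.67856069]]), 't': array([-440.63648988,  307.5555409 , 1236.06063311])}
top {'fovy': 43.24764252713826, 'cx': 318.67184204075903, 'cy': 199.1015141190352, 'k1': -0.15867683157579943, 'R': array([[-0.02876924, -0.99953486, -0.01011904],
       [-0.99604059,  0.0295176 , -0.08385613],
       [ 0.08411582,  0.0076665 , -0.99642649]]), 't': array([  21.51958198,  565.61769093, 1686.48266457])}
```

View pics/side0.png

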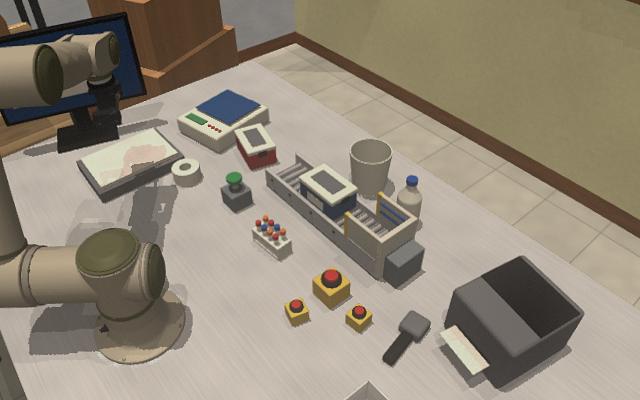

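View pics/top0.png

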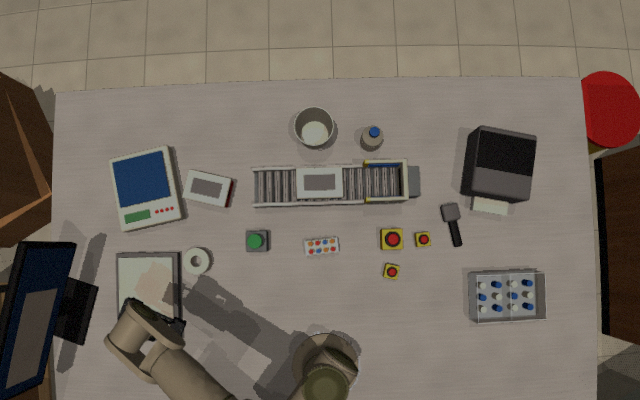

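```bash
cat > h.py <<'E'
import numpy as np, cv2
from workcell import vision
def K(n):
    m=vision.camera_model(n); f=200/np.tan(np.radians(m['fovy']/2))
    return m,np.array([[f,0,m['cx']],[0,f,m['cy']],[0,0,1]]),np.array([m['k1'],0,0,0,0.])
def back(n,uv,z):
    m,k,d=K(n); s=cv2.undistortPointsIter(np.array([[uv]],float),k,d,None,None,(3,50,1e-9))[0,0]
    r=m['R'].T@np.array([s[0],s[1],1]); c=-m['R'].T@m['t']; return c+r*(z-c[2])/r[2]
def proj(n,X):
    m,k,d=K(n); return cv2.projectPoints(np.array(X,float).reshape(-1,1,3),cv2.Rodrigues(m['R'])[0],m['t'],k,d)[0][:,0]
E
python3 - <<'E'
import cv2
t=cv2.imread('pics/top0.png')
c=t[150:220,240:430]; cv2.imwrite('pics/c1.png',cv2.resize(c,None,fx=4.2,fy=4.2,interpolation=cv2.INTER_CUBIC))
c=t[220:290,235:435]; cv2.imwrite('pics/c2.png',cv2.resize(c,None,fx=4,fy=4,interpolation=cv2.INTER_CUBIC))
s=cv2.imread('pics/side0.png')
c=s[140:290,210:430]; cv2.imwrite('pics/c3.png',cv2.resize(c,None,fx=3.6,fy=3.6,interpolation=cv2.INTER_CUBIC))
E
```

```text
(no output)
```

View pics/c1.png

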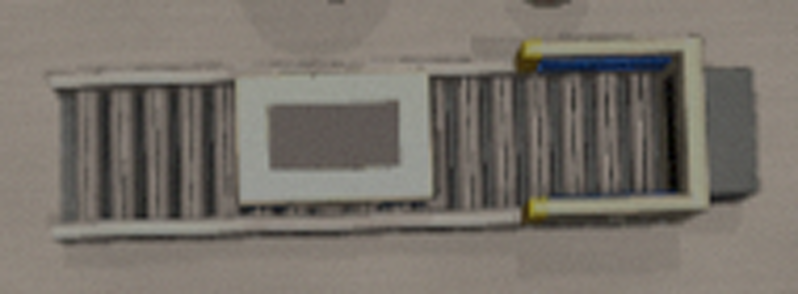

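View pics/c2.png

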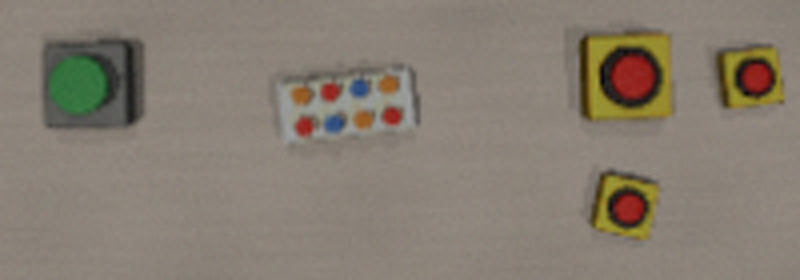

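View pics/c3.png

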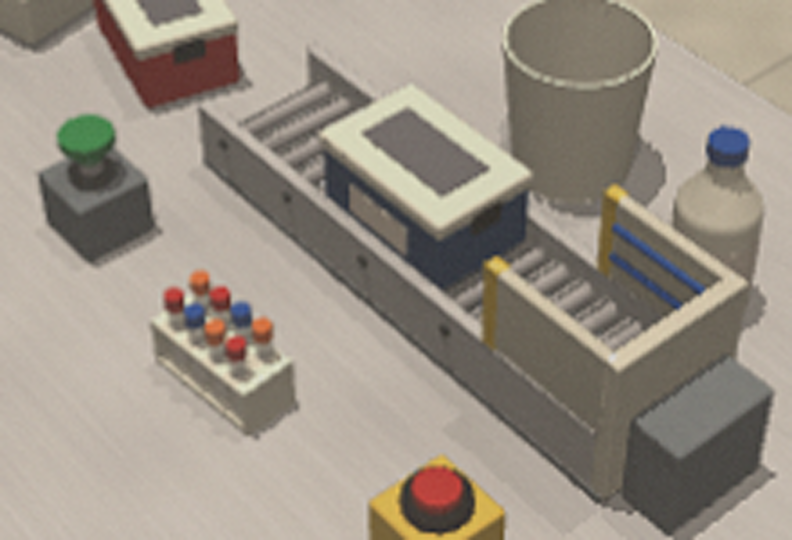

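```bash
python3 - <<'E'
from h import *
def c1(x,y): return (240+x/4.2-.38,150+y/4.2-.38)
def c2(x,y): return (235+x/4-.38,220+y/4-.38)
def c3(x,y): return (210+x/3.6-.36,140+y/3.6-.36)
for n,p,z in [("lidTL",(239,76),125),("lidTR",(430,72),125),("lidBR",(433,200),125),("lidBL",(240,204),125),
 ("gTL",(50,73),70),("gBL",(55,240),70),("bayTL",(523,42),150),("bayTR",(700,38),150),("bayBR",(707,208),150),("bayBL",(525,218),150),("stopfaceT",(678,52),150),("stopfaceB",(687,195),150)]:
    print(n,back("top",c1(*p),z).round(1))
print("cap",back("top",c2(78,85),106).round(1), "side",back("side",c3(86,134),106).round(1))
for n,p in[("TL",(321,133)),("TR",(408,86)),("R",(530,175)),("B",(437,230))]: print("side lid",n,back("side",c3(*p),125).round(1))
for n,p in[("bayL",(490,262)),("bayBc",(613,362)),("bayR",(745,280)),("bayT",(613,190))]: print("side",n,back("side",c3(*p),150).round(1))
print("red", back("top",c2(630,77),80).round(1))
for n,p in[("r1",(276,85)),("r2",(410,66)),("r3",(418,128)),("r4",(287,143))]: print(n,back("top",c2(*p),70).round(1))
E
```

```text
lidTL [660.6  72.4 125. ]
lidTR [659.3 -73.6 125. ]
lidBR [561.2 -72.6 125. ]
lidBL [562.5  74.  125. ]
gTL [676.  225.2  70. ]
gBL [543.2 223.4  70. ]
bayTL [ 676.4 -143.4  150. ]
bayTR [ 675.8 -277.6  150. ]
bayBR [ 546.9 -277.   150. ]
bayBL [ 543.5 -139.9  150. ]
stopfaceT [ 665.6 -260.4  150. ]
stopfaceB [ 557.1 -262.3  150. ]
cap [430.3 216.  106. ] side [430.6 211.2 106. ]
side lid TL [565.1  69.4 125. ]
side lid TR [656.7  70.6 125. ]
side lid R [658.2 -75.4 125. ]
side lid B [562.3 -76.4 125. ]
side bayL [ 552.1 -146.6  150. ]
side bayBc [ 551.1 -273.1  150. ]
side bayR [ 678.7 -277.2  150. ]
side bayT [ 674.2 -148.2  150. ]
red [ 423.9 -231.5   80. ]
r1 [426.1  58.   70. ]
r2 [438.5 -52.3  70. ]
r3 [387.6 -57.3  70. ]
r4 [378.4  50.2  70. ]
```

```bash
python3 - <<'E'
from h import *
print(back("top",(375,132),170), back("top",(314,114),140))
print(proj("side",[[610,90,95],[700,-110,159]]))
t=cv2.imread('pics/top0.png');s=cv2.imread('pics/side0.png')
hsv=cv2.cvtColor(t,cv2.COLOR_BGR2HSV)
m=cv2.inRange(hsv,(45,90,40),(85,255,255)); m[:,:240]=0; m[:220]=0;m[260:]=0;m[:,290:]=0
M=cv2.moments(m,True);p=(M['m10']/M['m00'],M['m01']/M['m00']);print(p,back("top",p,106))
hsv=cv2.cvtColor(s,cv2.COLOR_BGR2HSV)
m=cv2.inRange(hsv,(45,90,40),(85,255,255)); m[:160]=0; m[200:]=0;m[:,:210]=0;m[:,260:]=0
M=cv2.moments(m,True);p=(M['m10']/M['m00'],M['m01']/M['m00']);print(p,back("side",p,103))
E
python3 -m handwheel '[[0,0,0,0,0,6.63],[0,0,0,0,0,6.63],[0,0,0,0,0,6.63],[0,0,0,0,0,6.63],[0,0,0,0,0,6.63],[0,0,0,0,0,6.63],[0,0,0,0,0,6.63],[0,0,0,0,0,6.63],[0,0,0,0,0,6.63],[0,0,0,0,0,6.63]]' 0.5
```

```text
[ 760.18919518 -179.37126281  170.        ] [831.50316657  11.22837102 140.        ]
[[306.79793961 174.62659256]
 [377.06250089 178.87967131]]
(254.28571428571428, 240.57142857142858) [431.24851889 215.48785663 106.        ]
(233.26724137931035, 176.82758620689654) [431.72099302 215.12016807 103.        ]
clock: 0.93
eef_pos: [211.0, 480.5, 211.1]
tool_rot: [[1.0, -0.006, -0.001], [-0.006, -1.0, -0.001], [-0.001, 0.001, -1.0]]
contact_force: [0.1, -0.6, 0.2]
gripper_width: 44.0
```

```bash
python3 -m handwheel '[[0.02,0.0185,0,0,0,0],[0.02,0.0185,0,0,0,0],[0.02,0.0185,0,0,0,0],[0.02,0.0185,0,0,0,0],[0.02,0.0185,0,0,0,0],[0.02,0.0185,0,0,0,0],[0.02,0.0185,0,0,0,0],[0.02,0.0185,0,0,0,0],[0.02,0.0185,0,0,0,0],[0.02,0.0185,0,0,0,0]]'
python3 -m handwheel '[[0.02,0.0185,0,0,0,0],[0.02,0.0185,0,0,0,0],[0.02,0.0185,0,0,0,0],[0.02,0.0185,0,0,0,0],[0.02,0.0185,0,0,0,0],[0.02,0.0185,0,0,0,0],[0.02,0.0185,0,0,0,0],[0.02,0.0185,0,0,0,0],[0.02,0.0185,0,0,0,0],[0.018,0.016,0,0,0,0]]'
```

```text
clock: 1.77
eef_pos: [411.8, 294.5, 211.2]
tool_rot: [[1.0, -0.0, -0.001], [-0.0, -1.0, -0.0], [-0.001, 0.0, -1.0]]
contact_force: [0.3, 0.5, 0.6]
gripper_width: 44.0
clock: 2.6
eef_pos: [609.9, 111.7, 210.9]
tool_rot: [[1.0, -0.001, -0.001], [-0.001, -1.0, -0.0], [-0.001, 0.0, -1.0]]
contact_force: [-0.6, 0.2, 0.5]
gripper_width: 43.9
```

Go down to z≈95 behind the box.

```bash
python3 -m handwheel '[[0,0,0.015,0,0,0],[0,0,0.02,0,0,0],[0,0,0.02,0,0,0],[0,0,0.02,0,0,0],[0,0,0.02,0,0,0],[0,0,0.013,0,0,0],[0,0,0.008,0,0,0],[0,0,0,0,0,0]]'
python3 - <<'E'
from h import *
for n in("side","top"):
    cv2.imwrite(f'pics/{n}1.png',vision.grab_frame(n)[:,:,::-1])
a=cv2.imread('pics/side1.png')[110:270,210:430];b=cv2.imread('pics/top1.png')[130:250,220:440]
cv2.imwrite('pics/v1.png',np.vstack([cv2.resize(a,(440,320)),cv2.resize(b,(440,240))]))
E
```

```text
clock: 3.27
eef_pos: [608.2, 113.1, 93.6]
tool_rot: [[1.0, -0.0, -0.003], [-0.0, -1.0, -0.0], [-0.003, 0.0, -1.0]]
contact_force: [-0.5, -0.3, 0.2]
gripper_width: 44.3
```

View pics/v1.png

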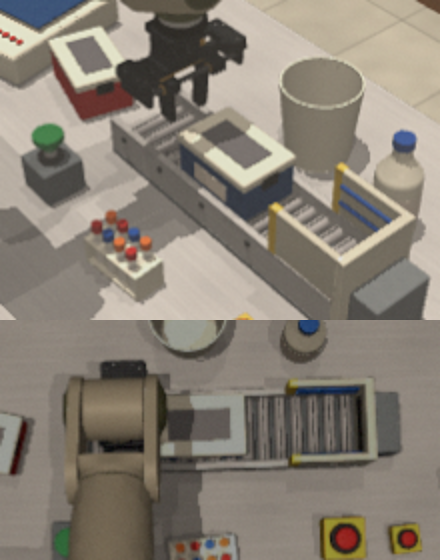

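The fingers hang over the lane behind the box (side crop fingertips about (175,105); box lid rear edge about (185,145)), with nothing else touched. Now I push.

```bash
python3 -m handwheel '[[0,0.005,0,0,0,0],[0,0.005,0,0,0,0],[0,0.005,0,0,0,0],[0,0.005,0,0,0,0],[0,0.005,0,0,0,0],[0,0.005,0,0,0,0],[0,0.005,0,0,0,0],[0,0.005,0,0,0,0],[0,0.005,0,0,0,0],[0,0.005,0,0,0,0]]'
python3 -m handwheel '[[0,0.006,0,0,0,0],[0,0.006,0,0,0,0],[0,0.006,0,0,0,0],[0,0.006,0,0,0,0],[0,0.006,0,0,0,0],[0,0.006,0,0,0,0],[0,0.006,0,0,0,0],[0,0.006,0,0,0,0],[0,0.006,0,0,0,0],[0,0.006,0,0,0,0]]'
python3 -m handwheel '[[0,0.006,0,0,0,0],[0,0.006,0,0,0,0],[0,0.006,0,0,0,0],[0,0.006,0,0,0,0],[0,0.006,0,0,0,0],[0,0.006,0,0,0,0],[0,0.006,0,0,0,0],[0,0.006,0,0,0,0],[0,0.006,0,0,0,0],[0,0.006,0,0,0,0]]'
python3 - <<'E'
from h import *
for n in("side","top"):
    cv2.imwrite(f'pics/{n}2.png',vision.grab_frame(n)[:,:,::-1])
a=cv2.imread('pics/side2.png')[110:270,210:430];b=cv2.imread('pics/top2.png')[130:250,220:440]
cv2.imwrite('pics/v2.png',np.vstack([cv2.resize(a,(440,320)),cv2.resize(b,(440,240))]))
E
```

```text
clock: 4.2
eef_pos: [609.2, 62.7, 95.5]
tool_rot: [[1.0, -0.0, 0.0], [-0.0, -1.0, 0.0], [0.0, -0.0, -1.0]]
contact_force: [0.0, 1.8, 1.1]
gripper_width: 44.6
clock: 5.03
eef_pos: [609.0, 2.5, 95.4]
tool_rot: [[1.0, -0.0, -0.0], [-0.0, -1.0, -0.0], [-0.0, 0.0, -1.0]]
contact_force: [1.1, 1.8, 1.3]
gripper_width: 44.0
clock: 5.87
eef_pos: [609.0, -57.5, 95.4]
tool_rot: [[1.0, -0.0, -0.0], [-0.0, -1.0, -0.0], [-0.0, 0.0, -1.0]]
contact_force: [1.3, 2.0, 2.1]
gripper_width: 43.8
```

View pics/v2.png

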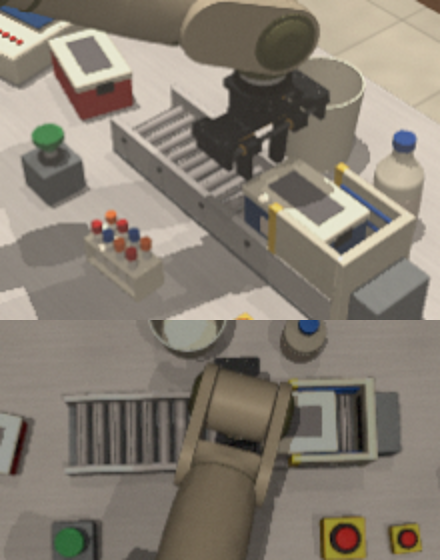

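The box is entering the bay straight (its lid front edge is at about (335,420) in the crop, with roughly 40 mm to go). I continue more slowly.

```bash
python3 -m handwheel '[[0,0.005,0,0,0,0],[0,0.005,0,0,0,0],[0,0.005,0,0,0,0],[0,0.005,0,0,0,0],[0,0.004,0,0,0,0],[0,0.004,0,0,0,0],[0,0.003,0,0,0,0],[0,0.003,0,0,0,0],[0,0.002,0,0,0,0],[0,0.002,0,0,0,0]]'
python3 -m handwheel '[[0,0.002,0,0,0,0],[0,0.002,0,0,0,0],[0,0.001,0,0,0,0],[0,0.001,0,0,0,0]]'
python3 -m handwheel '[[0,0.001,0,0,0,0],[0,0.001,0,0,0,0],[0,0,0,0,0,0]]'
```

```text
clock: 6.8
eef_pos: [609.0, -95.1, 95.4]
tool_rot: [[1.0, -0.0, -0.0], [-0.0, -1.0, -0.0], [-0.0, 0.0, -1.0]]
contact_force: [0.2, 1.6, -2.0]
gripper_width: 43.9
clock: 7.13
eef_pos: [609.0, -101.0, 95.5]
tool_rot: [[1.0, -0.0, 0.0], [-0.0, -1.0, -0.0], [0.0, 0.0, -1.0]]
contact_force: [-0.1, 1.1, -0.9]
gripper_width: 44.1
clock: 7.38
eef_pos: [609.0, -102.9, 95.4]
tool_rot: [[1.0, -0.0, 0.0], [-0.0, -1.0, 0.0], [0.0, -0.0, -1.0]]
contact_force: [0.6, 1.2, -0.3]
gripper_width: 44.1
```

```bash
python3 -m handwheel '[[0,0.001,0,0,0,0],[0,0.001,0,0,0,0]]' | grep -E 'pos|force'
python3 -m handwheel '[[0,0.001,0,0,0,0],[0,0.001,0,0,0,0]]'| grep -E 'pos|force'
python3 -m handwheel '[[0,0.001,0,0,0,0],[0,0.001,0,0,0,0]]'| grep -E 'pos|force'
python3 - <<'E'
from h import *
for n in("side","top"):
    cv2.imwrite(f'pics/{n}3.png',vision.grab_frame(n)[:,:,::-1])
a=cv2.imread('pics/side3.png')[110:270,210:430];b=cv2.imread('pics/top3.png')[130:250,220:440]
cv2.imwrite('pics/v3.png',np.vstack([cv2.resize(a,(440,320)),cv2.resize(b,(440,240))]))
E
```

```text
eef_pos: [609.0, -103.4, 95.3]
contact_force: [0.3, 11.7, 1.3]
eef_pos: [608.9, -103.8, 95.3]
contact_force: [-0.2, 19.2, 2.3]
eef_pos: [608.9, -104.1, 95.3]
contact_force: [-0.4, 26.0, 3.4]
```

View pics/v3.png

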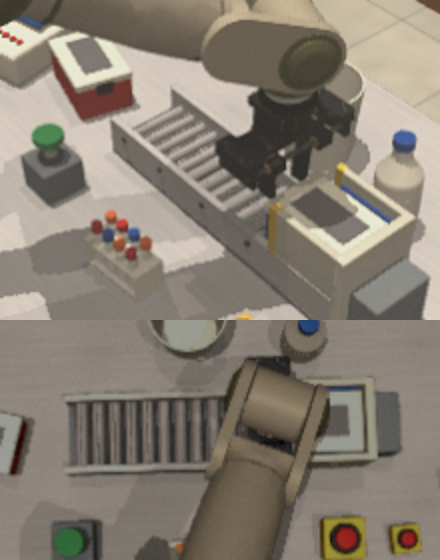

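The force rose to 26 N right where the stop is expected, and the picture shows the box home between the cheeks. I relax gently, back off and rise.

```bash
python3 -m handwheel '[[0,-0.001,0,0,0,0],[0,-0.001,0,0,0,0],[0,-0.001,0,0,0,0],[0,-0.001,0,0,0,0],[0,-0.001,0,0,0,0],[0,-0.002,0,0,0,0],[0,-0.005,0,0,0,0],[0,-0.01,0,0,0,0],[0,-0.02,0,0,0,0],[0,-0.02,-0.01,0,0,0]]'
python3 -m handwheel '[[0,-0.02,-0.02,0,0,0],[0,-0.02,-0.025,0,0,0],[0,-0.02,-0.025,0,0,0],[0,-0.02,-0.025,0,0,0],[-0.02,-0.02,-0.01,0,0,0],[-0.02,-0.02,0,0,0,0],[-0.02,-0.02,0,0,0,0],[-0.02,-0.02,0,0,0,0],[-0.02,-0.02,0,0,0,0],[-0.02,-0.02,0,0,0,0]]' 0
python3 - <<'E'
from h import *
for n in("side","top"):
    cv2.imwrite(f'pics/{n}4.png',vision.grab_frame(n)[:,:,::-1])
a=cv2.imread('pics/side4.png')[110:270,210:430];b=cv2.imread('pics/top4.png')[130:250,220:440]
cv2.imwrite('pics/v4.png',np.vstack([cv2.resize(a,(440,320)),cv2.resize(b,(440,240))]))
cv2.imwrite('pics/v4b.png',cv2.resize(cv2.imread('pics/top4.png')[150:220,320:430],None,fx=6,fy=6,interpolation=2))
E
```

```text
clock: 8.82
eef_pos: [608.1, -46.0, 103.9]
tool_rot: [[1.0, -0.001, -0.003], [-0.001, -1.0, 0.001], [-0.003, -0.001, -1.0]]
contact_force: [-0.0, 0.3, -0.0]
gripper_width: 43.9
clock: 9.65
eef_pos: [487.8, 154.3, 210.6]
tool_rot: [[1.0, -0.0, 0.001], [-0.0, -1.0, -0.0], [0.001, 0.0, -1.0]]
contact_force: [0.1, -0.4, 0.3]
gripper_width: 0.7
```

View pics/v4.png

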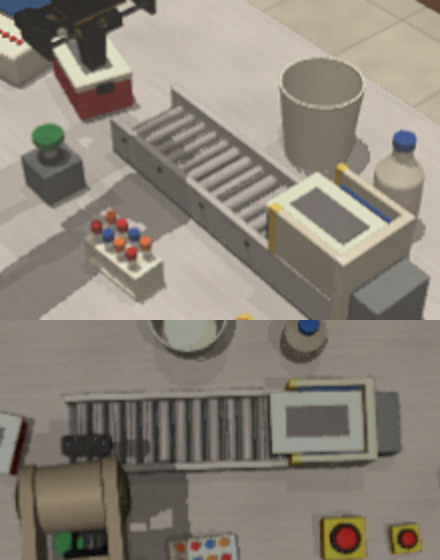

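View pics/v4b.png

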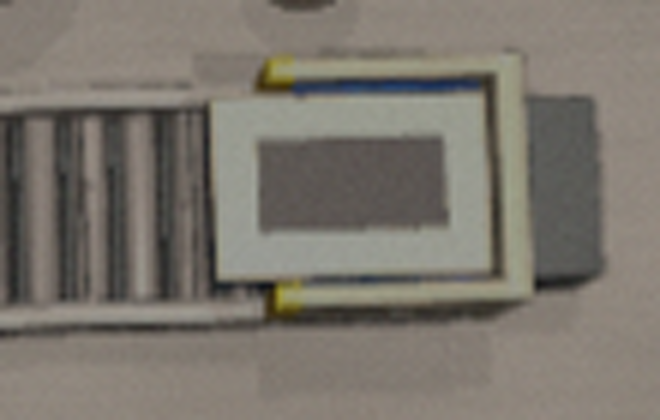

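```bash
python3 - <<'E'
from h import *
q=lambda x,y:(320+x/6-.42,150+y/6-.42)
for n,p,z in [("rear",(213,190),125),("front",(491,188),125),("face",(499,185),150),("cheekT",(262,60),150),("cheekB",(268,312),150),("out T",(523,55),150),("out B",(532,295),150),("lidtop",(350,97),125),("lidbot",(355,277),125)]: print(n,back("top",q(*p),z).round(1))
E
```

```text
rear [ 611.3 -113.9  125. ]
front [ 608.1 -262.8  125. ]
face [ 606.7 -263.1  150. ]
cheekT [ 676.6 -140.6  150. ]
cheekB [ 543.3 -138.8  150. ]
out T [ 675.5 -279.1  150. ]
out B [ 548.1 -278.   150. ]
lidtop [ 659.3 -189.1  125. ]
lidbot [ 562.5 -187.9  125. ]
```

Box is home: lid from y=-114 to -263, stop face at -263, and the lane centre at x≈610. Now I move over the green cap.

```bash
python3 -m handwheel '[[-0.02,-0.02,0,0,0,0],[-0.02,-0.02,0,0,0,0],[-0.017,-0.021,0,0,0,0],[0,0,0.02,0,0,0],[0,0,0.02,0,0,0],[0,0,0.02,0,0,0],[0,0,0.015,0,0,0],[0,0,0.01,0,0,0],[0,0,0,0,0,0]]' 0
python3 - <<'E'
from h import *
for n in("side",):
    cv2.imwrite(f'pics/{n}5.png',vision.grab_frame(n)[:,:,::-1])
a=cv2.imread('pics/side5.png')[120:220,190:330]
cv2.imwrite('pics/v5.png',cv2.resize(a,None,fx=5,fy=5,interpolation=2))
E
```

```text
clock: 10.5
eef_pos: [431.6, 213.8, 123.8]
tool_rot: [[1.0, -0.0, -0.003], [-0.0, -1.0, -0.001], [-0.003, 0.001, -1.0]]
contact_force: [-0.1, 0.8, 0.0]
gripper_width: 0.7
```

View pics/v5.png

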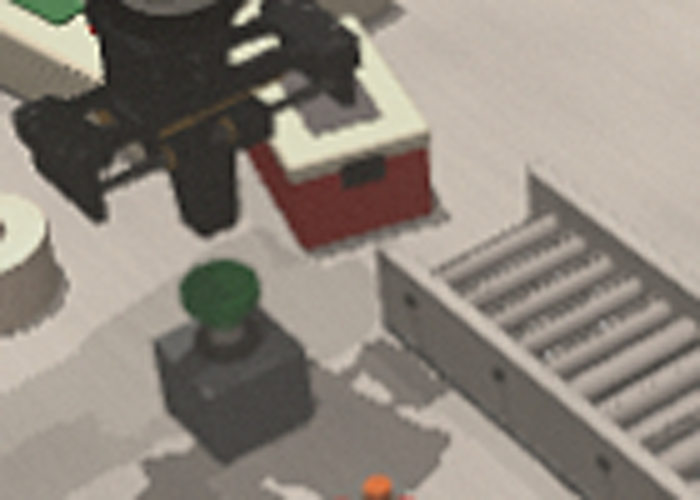

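```bash
python3 - <<'E'
from h import *
p=proj("side",[[431.6,213.8,124],[431,215,106],[431,215,94]]);print(p,(p-[190,120])*5)
E
```

```text
[[232.59535    171.57975121]
 [232.95813102 176.17214198]
 [233.45547609 179.26815173]] [[212.97674998 257.89875603]
 [214.79065508 280.86070992]
 [217.27738047 296.34075866]]
```

The visible fingertips look about 4 px higher than the projection of the reported TCP, so I approach in small steps on force feedback.

```bash
python3 -m handwheel '[[0,0,0.005,0,0,0],[0,0,0.005,0,0,0],[0,0,0.003,0,0,0],[0,0,0,0,0,0],[0,0,0,0,0,0]]' 0
python3 - <<'E'
from h import *
for n in("side",):
    cv2.imwrite(f'pics/{n}6.png',vision.grab_frame(n)[:,:,::-1])
a=cv2.imread('pics/side6.png')[120:220,190:330]
cv2.imwrite('pics/v6.png',cv2.resize(a,None,fx=5,fy=5,interpolation=2))
E
```

```text
clock: 10.97
eef_pos: [432.1, 214.1, 112.5]
tool_rot: [[1.0, -0.0, 0.0], [-0.0, -1.0, -0.0], [0.0, 0.0, -1.0]]
contact_force: [-0.6, -0.2, -0.2]
gripper_width: 0.3
```

View pics/v6.png

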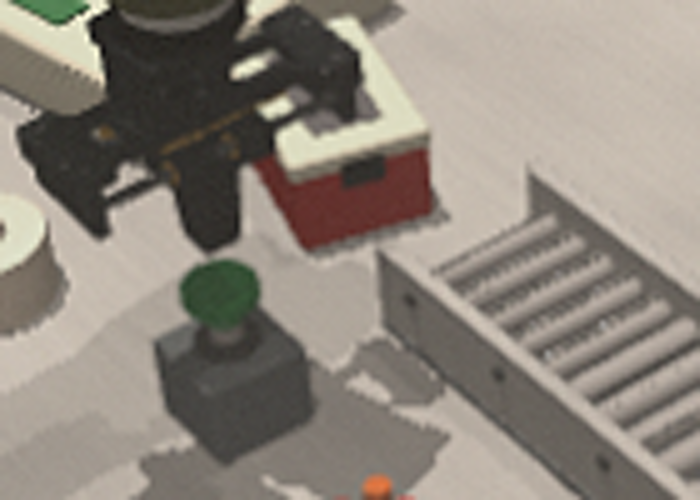

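```bash
python3 - <<'E'
from h import *
cv2.imwrite(f'pics/top6.png',vision.grab_frame("top")[:,:,::-1])
a=cv2.imread('pics/top6.png')[190:290,200:320]
p=proj("top",[[432,214,112],[432,214,106],[432,214,176]]);print((p-[200,190])*5)
cv2.imwrite('pics/v6t.png',cv2.resize(a,None,fx=5,fy=5,interpolation=2))
E
```

```text
[[272.42531677 251.6062495 ]
 [273.69828891 251.63049576]
 [258.24098054 251.33488246]]
```

View pics/v6t.png

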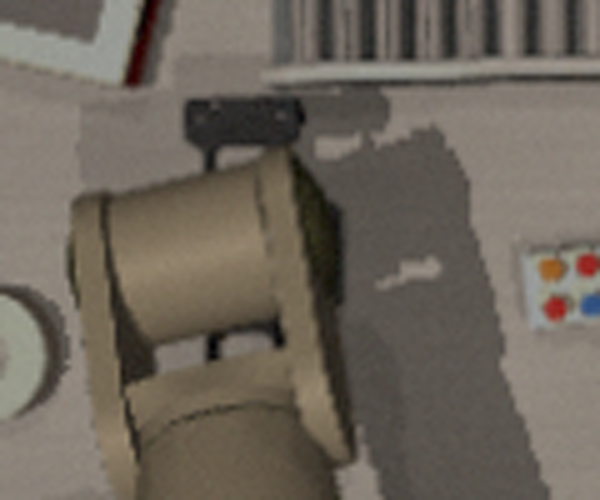

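Lateral position matches within the view (gripper plate centre about column 244, projected 247–258), so any difference is in height. Stepping down on force.

```bash
for i in 1; do :; done
python3 -m handwheel '[[0,0,0.002,0,0,0],[0,0,0.002,0,0,0],[0,0,0,0,0,0]]' | grep -E 'pos|force'
python3 -m handwheel '[[0,0,0.002,0,0,0],[0,0,0,0,0,0]]' | grep -E 'pos|force'
python3 -m handwheel '[[0,0,0.002,0,0,0],[0,0,0,0,0,0]]' | grep -E 'pos|force'
python3 -m handwheel '[[0,0,0.002,0,0,0],[0,0,0,0,0,0]]' | grep -E 'pos|force'
```

```text
eef_pos: [431.9, 214.1, 108.1]
contact_force: [-0.7, 0.3, 0.2]
eef_pos: [431.9, 214.1, 106.1]
contact_force: [-0.7, -0.6, 1.2]
eef_pos: [431.9, 214.1, 104.1]
contact_force: [0.4, 0.4, -0.2]
eef_pos: [431.9, 214.1, 102.1]
contact_force: [0.1, -0.2, 0.4]
```

```bash

python3 -m handwheel '[[0,0,0.002,0,0,0],[0,0,0,0,0,0]]' | grep -E 'pos|force'
python3 -m handwheel '[[0,0,0.002,0,0,0],[0,0,0,0,0,0]]' | grep -E 'pos|force'
python3 - <<'E'
from h import *
cv2.imwrite(f'pics/side7.png',vision.grab_frame("side")[:,:,::-1])
a=cv2.imread('pics/side7.png')[140:210,200:280]
cv2.imwrite('pics/v7.png',cv2.resize(a,None,fx=8,fy=8,interpolation=2))
E
```

```text
eef_pos: [431.9, 214.1, 100.1]
contact_force: [-0.0, 0.8, -0.5]
eef_pos: [432.0, 214.1, 98.1]
contact_force: [0.1, 0.4, -0.6]
```

View pics/v7.png

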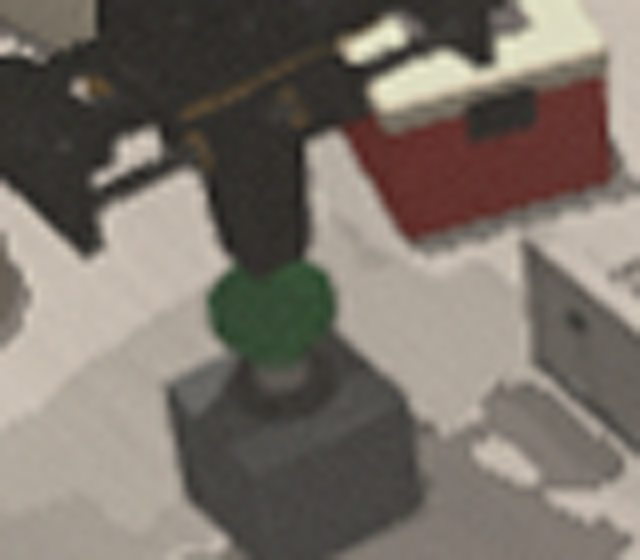

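```bash

python3 -m handwheel '[[0,0,0.002,0,0,0],[0,0,0,0,0,0]]' | grep -E 'pos|force'
python3 -m handwheel '[[0,0,0.002,0,0,0],[0,0,0,0,0,0]]' | grep -E 'pos|force'
python3 -m handwheel '[[0,0,0.002,0,0,0],[0,0,0,0,0,0]]' | grep -E 'pos|force'
```

```text
eef_pos: [432.0, 214.1, 96.1]
contact_force: [0.1, 0.6, -0.5]
eef_pos: [431.9, 214.1, 94.1]
contact_force: [-0.2, 0.2, 0.1]
eef_pos: [431.9, 214.1, 92.1]
contact_force: [-0.0, 0.2, -0.2]
```

```bash

python3 -m handwheel '[[0,0,0.001,0,0,0],[0,0,0,0,0,0]]' | grep -E 'pos|force'
python3 -m handwheel '[[0,0,0.001,0,0,0],[0,0,0,0,0,0]]' | grep -E 'pos|force'
python3 - <<'E'
from h import *
cv2.imwrite(f'pics/side8.png',vision.grab_frame("side")[:,:,::-1])
a=cv2.imread('pics/side8.png')[140:210,200:280]
cv2.imwrite('pics/v8.png',cv2.resize(a,None,fx=8,fy=8,interpolation=2))
E
```

```text
eef_pos: [432.0, 214.1, 91.3]
contact_force: [1.2, -0.5, -0.4]
eef_pos: [432.0, 214.1, 90.3]
contact_force: [-0.3, 0.3, -0.1]
```

View pics/v8.png

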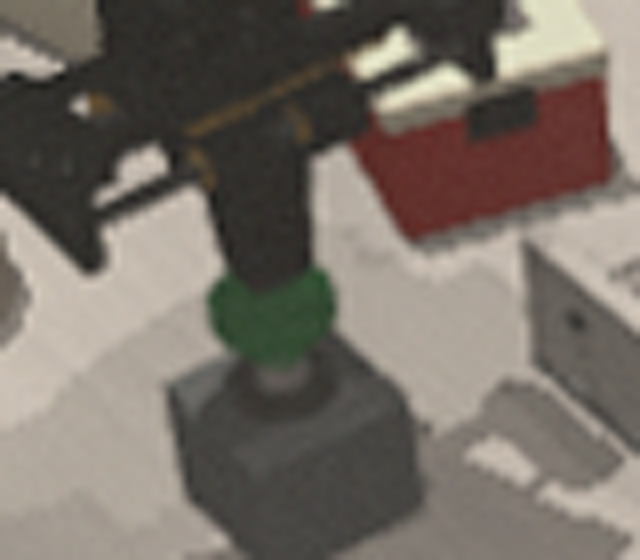

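The cap is unmoved; the fingertip at crop (255,290) overlaps the cap's far half and hides it, so it is still above the cap. Continuing in 1 mm steps.

```bash

python3 -m handwheel '[[0,0,0.001,0,0,0],[0,0,0.001,0,0,0],[0,0,0,0,0,0]]' | grep -E 'pos|force'
python3 -m handwheel '[[0,0,0.001,0,0,0],[0,0,0,0,0,0]]' | grep -E 'pos|force'
python3 -m handwheel '[[0,0,0.001,0,0,0],[0,0,0,0,0,0]]' | grep -E 'pos|force'
```

```text
eef_pos: [432.0, 214.1, 88.2]
contact_force: [0.2, -0.5, -1.2]
eef_pos: [432.0, 214.1, 87.3]
contact_force: [-0.4, 0.4, -0.1]
eef_pos: [432.0, 214.1, 86.3]
contact_force: [-0.1, -0.0, 0.3]
```

```bash

python3 -m handwheel '[[0,0,0.001,0,0,0],[0,0,0,0,0,0]]' | grep -E 'pos|force'
python3 - <<'E'
from h import *
from workcell import ctrl
print(ctrl.state()['gripper_width'])
cv2.imwrite(f'pics/side9.png',vision.grab_frame("side")[:,:,::-1])
a=cv2.imread('pics/side9.png')[140:210,200:280]
cv2.imwrite('pics/v9.png',cv2.resize(a,None,fx=8,fy=8,interpolation=2))
E
```

```text
eef_pos: [432.0, 214.1, 85.3]
contact_force: [0.6, -0.5, 0.7]
0.43898491420190067
```

View pics/v9.png

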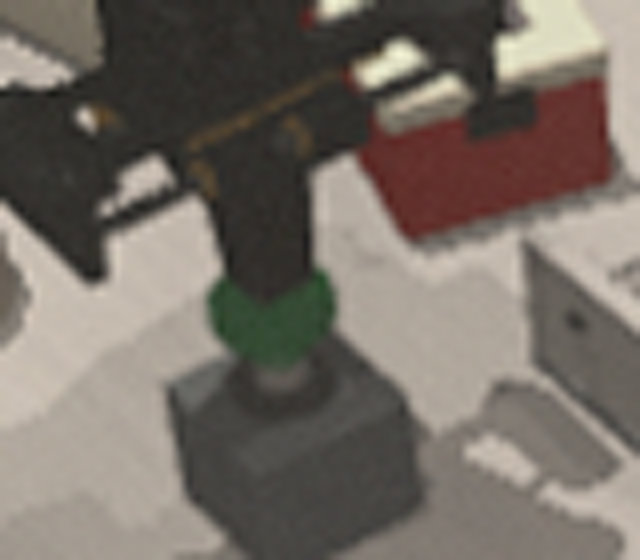

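```bash

python3 -m handwheel '[[0,0,0.001,0,0,0],[0,0,0,0,0,0]]' | grep -E 'pos|force'
python3 -m handwheel '[[0,0,0.001,0,0,0],[0,0,0,0,0,0]]' | grep -E 'pos|force'
python3 -m handwheel '[[0,0,0.001,0,0,0],[0,0,0,0,0,0]]' | grep -E 'clock|pos|force'
```

```text
eef_pos: [432.0, 214.1, 84.3]
contact_force: [-0.7, -0.1, -0.8]
eef_pos: [432.0, 214.1, 83.3]
contact_force: [-0.2, 1.2, -0.4]
clock: 14.38
eef_pos: [432.0, 214.1, 82.3]
contact_force: [-0.2, 0.3, -0.7]
```

```bash

python3 -m handwheel '[[0,0,0.001,0,0,0],[0,0,0,0,0,0]]' | grep -E 'pos|force'
python3 -m handwheel '[[0,0,0.001,0,0,0],[0,0,0,0,0,0]]' | grep -E 'pos|force'
python3 - <<'E'
from h import *
cv2.imwrite(f'pics/side10.png',vision.grab_frame("side")[:,:,::-1])
a=cv2.imread('pics/side10.png')[140:210,200:280]
cv2.imwrite('pics/v10.png',cv2.resize(a,None,fx=8,fy=8,interpolation=2))
q=(233.1,177.75)
for z in (80,90,100,106,110,115): print(back("side",q,z).round(1))
E
```

```text
eef_pos: [432.0, 214.1, 81.3]
contact_force: [0.0, 0.5, -0.5]
eef_pos: [432.0, 214.1, 80.3]
contact_force: [-0.3, -0.1, 0.2]
[441.6 236.9  80. ]
[436.1 226.   90. ]
[430.7 215.1 100. ]
[427.4 208.6 106. ]
[425.3 204.2 110. ]
[422.5 198.8 115. ]
```

View pics/v10.png

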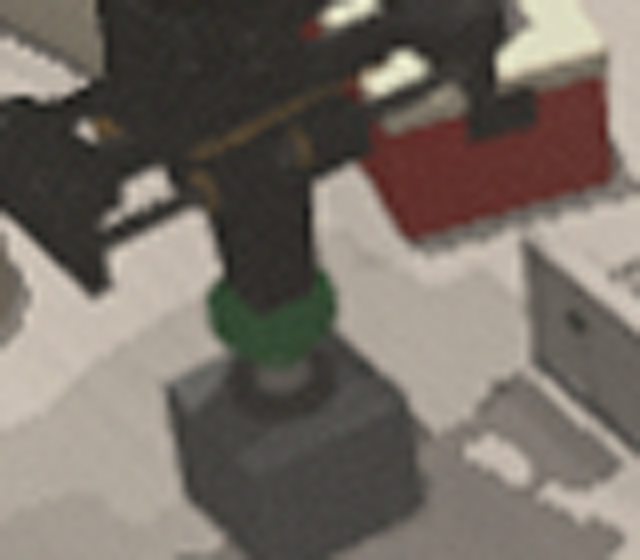

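```bash

python3 -m handwheel '[[0,0,0.001,0,0,0],[0,0,0,0,0,0]]' | grep -E 'pos|force'
python3 -m handwheel '[[0,0,0.001,0,0,0],[0,0,0,0,0,0]]' | grep -E 'pos|force'
python3 -m handwheel '[[0,0,0.001,0,0,0],[0,0,0,0,0,0]]' | grep -E 'pos|force'
python3 -m handwheel '[[0,0,0.001,0,0,0],[0,0,0,0,0,0]]' | grep -E 'pos|force'
```

```text
eef_pos: [432.0, 214.1, 79.3]
contact_force: [0.3, -0.7, 0.3]
eef_pos: [432.1, 214.2, 78.5]
contact_force: [-1.1, -1.0, 3.2]
eef_pos: [432.1, 214.2, 77.5]
contact_force: [-1.8, -0.9, 4.1]
eef_pos: [432.1, 214.2, 76.4]
contact_force: [-1.1, -0.1, 4.5]
```

Contact at TCP z≈79 (force 4 N, the spring's preload). The fingertips therefore stand about 27 mm above the reported TCP, as the picture suggested. I press about 12 mm from contact, checking force (expect 8 N).

```bash

python3 -m handwheel '[[0,0,0.001,0,0,0],[0,0,0.001,0,0,0],[0,0,0.001,0,0,0],[0,0,0.001,0,0,0],[0,0,0,0,0,0]]' | grep -E 'pos|force'
python3 -m handwheel '[[0,0,0.001,0,0,0],[0,0,0.001,0,0,0],[0,0,0.001,0,0,0],[0,0,0,0,0,0],[0,0,0,0,0,0]]' | grep -E 'pos|force'
python3 - <<'E'
from h import *
from workcell import ctrl
for n in("side","top"):cv2.imwrite(f'pics/{n}11.png',vision.grab_frame(n)[:,:,::-1])
a=cv2.imread('pics/side11.png')[140:210,200:280]
cv2.imwrite('pics/v11.png',cv2.resize(a,None,fx=8,fy=8,interpolation=2))
print(ctrl.state()['contact_force'])
E
```

```text
eef_pos: [432.1, 214.2, 72.4]
contact_force: [-2.1, -0.8, 6.3]
eef_pos: [432.1, 214.2, 69.5]
contact_force: [-2.3, -0.8, 6.4]
[-2.1921846   0.14527635  7.21170605]
```

View pics/v11.png

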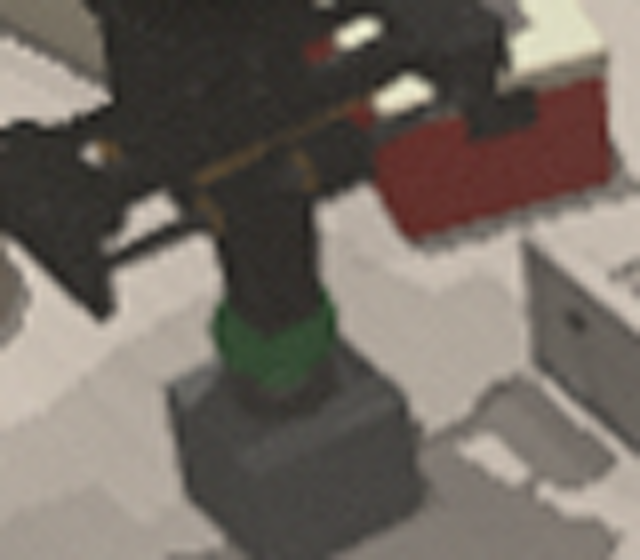

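The cap has moved down with the fingers (lower edge from row 365 to about 388 in the crop, ≈11 mm; by TCP 9.3 mm). Two more mm, then hold.

```bash

python3 -m handwheel '[[0,0,0.001,0,0,0],[0,0,0.001,0,0,0],[0,0,0,0,0,0],[0,0,0,0,0,0],[0,0,0,0,0,0],[0,0,0,0,0,0],[0,0,0,0,0,0],[0,0,0,0,0,0],[0,0,0,0,0,0],[0,0,0,0,0,0]]'
python3 - <<'E'
from h import *
from workcell import ctrl
for n in("side","top"):cv2.imwrite(f'pics/{n}12.png',vision.grab_frame(n)[:,:,::-1])
a=cv2.imread('pics/side12.png')[140:210,200:280]
cv2.imwrite('pics/v12.png',cv2.resize(a,None,fx=8,fy=8,interpolation=2))
b=cv2.imread('pics/side12.png')[110:290,190:440];c=cv2.imread('pics/top12.png')[110:290,190:440]
cv2.imwrite('pics/v12b.png',cv2.resize(np.hstack([b,c]),None,fx=1.6,fy=1.6))
E
```

```text
clock: 17.2
eef_pos: [432.2, 214.2, 67.6]
tool_rot: [[1.0, -0.0, 0.0], [-0.0, -1.0, 0.0], [0.0, -0.0, -1.0]]
contact_force: [-1.8, -0.9, 6.7]
gripper_width: 0.5
```

View pics/v12.png

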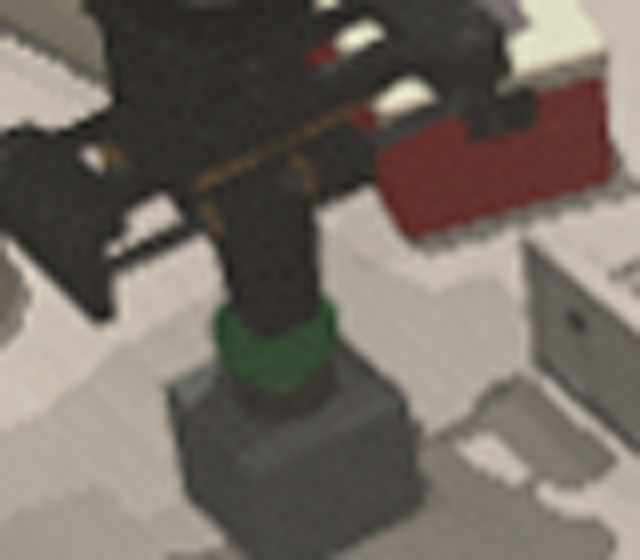

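View pics/v12b.png

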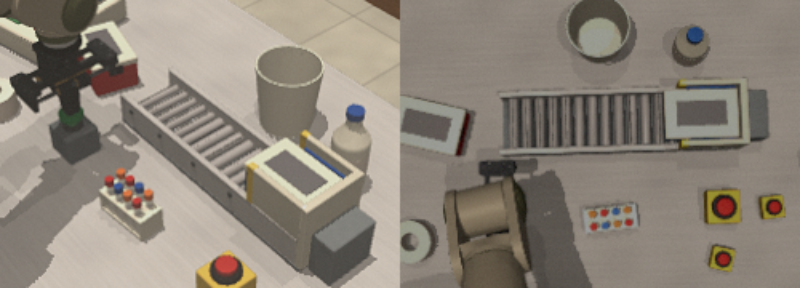

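```bash
python3 -m handwheel '[[0,0,0,0,0,0],[0,0,0,0,0,0],[0,0,0,0,0,0]]' | grep -E 'clock|pos|force'
python3 -c "
from workcell import ctrl
ctrl.sign_off()"
```

```text
clock: 17.55
eef_pos: [432.2, 214.2, 67.6]
contact_force: [-2.4, -0.9, 6.3]
the job is handed in; nothing more can be done
```

The transport box is home against the back stop, and I handed the job in at 17.6 s with the robot still holding the green button about half way down. No verdict was reported.

- **Box:** I pushed it along the rollers until the force rose to 26 N at the stop, then backed off. The top picture then gave its lid from y ≈ -114 to -263 mm, with the stop face at -263. The last pictures showed it still there.
- **Green button:** I pressed it with shut fingers, 11 mm below first contact by the arm's position and about 12–13 mm by the picture. The force held steady at about 6.5 N, a little under the roughly 8 N expected half way, and well above the 3 N needed.
- **Bystanders and red button:** I never approached the red button, and the last pictures showed nothing knocked over or visibly moved. I did not measure their positions again.
- **Check that disagreed:** the shut fingertips met the cap at a reported TCP height of about 79 mm, where 106 mm was expected. I therefore set the press depth from the contact point, not the reported height.

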